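Load a pigment vial on the vial roller

TASK

The vial roller is unplugged but its switch was left on: set its three-way toggle to off, the upright middle position, without flicking it through to the other side. Then pluck the purple-capped vial out of the pocket tray, lay it down on its side on the blue ribbed rest and let go of it, take it again across its body, and lay it lengthwise in the groove between the two rollers so that it stays there by itself. Do not drop the vial, and leave the other vials in their pockets.

Things in the scene. Friction and masses are not known exactly. Their poses are not given: they have to be found in the camera images.
- roller: Vial roller, fixed, 96 x 216 mm. Origin: centre of underside, z up. Two black rubber rollers run along its y axis at x = -9 and +9 mm, 12 mm diameter, axes 38 mm high, free to turn (not driven here), from y = -24 to +96 mm. At -y a white motor housing (y = -108 to -24, 62 mm high) carries the toggle; at +y a white bearing plate 48 mm high.
- roller_bed (a point): Middle of the groove between the rollers, at the height where the axis of a vial lying there comes to rest (50 mm above the table). Axes as the roller's: y along the rollers, z up; a vial fits anywhere from y = -34 to +34 mm (its middle).
- toggle (a joint): Angle of the three-way toggle, rad: +0.4 forward (leaning to the roller's +x; starts there), 0 off (upright), -0.4 reverse (leaning to -x). A spring detent pulls it to the nearest of these; the ridges between lie at +0.2 and -0.2 and take 1 to 2 N at the tip to pass.
- switch_pivot (a point): Pivot of the toggle, 68 mm above the table on the top of the motor housing; axes as the roller's, the lever swings in x-z. The steel bat lever reaches 32 mm above it and widens to 9.6 mm diameter near the tip; a steel collar of 16 mm diameter round its foot reaches 2.5 mm above the pivot.
- toggle_tip (a point): Point on the toggle lever's axis 30 mm from its pivot, 2 mm below its rounded end.
- rest: Blue ribbed silicone rest, fixed, 84 (x) x 78 (y) x 6 mm. Origin: centre of underside. Six round ribs run along its own x axis, 80 mm long, at y = -35, -21, -7, +7, +21, +35 mm; the floor between them is 4 mm high, rib tops 6 mm. A vial lying along a furrow (y = 0, +-14, +-28) does not roll; its axis is then 13 mm above the table.
- tray: Light grey pocket tray, fixed to the table, 112 (x) x 138 (y) x 34 mm. Origin: centre of its underside. Six round pockets 21 mm wide and 26 mm deep at x = -25, +25 and y = -44, 0, +44 mm; four hold a vial standing cap up, two are empty. Keep clear of the tall white drawer cabinet on its robot side when carrying.
- vial_purple: Closed glass vial with purple cap and pigment: a cylinder 18 mm in diameter, 52 mm long, about 25 g. Origin: centre of its bottom end; z along its axis to the cap (the last 16 mm). In its pocket the bottom is 8 mm, the cap top 60 mm above the table. Each vial starts in any of the four used pockets.
- vial_purple_mid (a point): Middle of the purple vial, on its axis, 26 mm from its bottom; z along its axis to the cap.
- vial_red: The same vial with red cap and pigment, standing in a pocket; stays there.
- vial_green: The same vial with green cap and pigment, standing in a pocket; stays there.
- vial_yellow: The same vial with yellow cap and pigment, standing in a pocket; stays there.

How it is judged:
On the way, in this order (a step that is already met when the one before it is completed fails the run):
1. the toggle stands in its middle off position, let go (value of joint toggle between -0.08 and 0.08 rad and contact force between the fingers and roller below 0.1 N), for 0.3 s.
2. the purple vial lies on its side on the ribbed rest, let go and still (angle between vial_purple's own z axis and vertical between 1.4 and 1.74 rad and x of vial_purple_mid in the frame of rest between -0.042 and 0.042 m and y of vial_purple_mid in the frame of rest between -0.039 and 0.039 m and height (world z) of vial_purple_mid below 0.018 m and contact force between the fingers and vial_purple below 0.05 N and linear speed of vial_purple below 0.02 m/s), for 0.3 s.
At the end, for the whole second after the job is handed in: Toggle at off (within 0.08 rad). Purple vial at rest between the rollers, either way round: axis within 0.12 rad of theirs, middle within 4 mm sideways and 3 mm in height of the groove and 36 mm of its centre lengthwise. Red, green and yellow vials within 12 mm of their starts (value of joint toggle between -0.08 and 0.08 rad and angle between the z axis of vial_purple and the y axis of roller_bed, either way round below 0.12 rad and x of vial_purple_mid in the frame of roller_bed between -0.004 and 0.004 m and z of vial_purple_mid in the frame of roller_bed between -0.003 and 0.003 m and y of vial_purple_mid in the frame of roller_bed between -0.036 and 0.036 m and linear speed of vial_purple below 0.02 m/s and contact force between the fingers and vial_purple below 0.05 N and distance of each of vial_red, vial_green, vial_yellow from where it was at the start of the episode below 0.012 m); the robot touches nothing.
It fails at once if the toggle is flicked through to reverse (value of joint toggle below -0.22 rad).
It fails at once if the purple vial is dropped: free of the fingers, with its middle more than 75 mm above the table (contact force between the fingers and vial_purple below 0.01 N and height (world z) of vial_purple_mid above 0.075 m).
It fails at once if the red, green or yellow vial is pulled out or knocked over (distance of any of vial_red, vial_green, vial_yellow from where it was at the start of the episode above 0.02 m).
It also fails if it takes over 64 s, if anything falls off the work surface, if the arm or the gripper's body presses on something with over 40 N, if the wrist force passes 120 N, or if a joint passes its speed limit or range.

ROBOT

A 6-joint arm with a two-finger parallel gripper is mounted at the origin on the work surface; the furniture and walls round the work are solid. World frame = base frame: x ahead of the robot, y to its left, z up, the work surface at z = 0. Lengths are in m, angles in rad, forces in N, time in s.
With the tool pointing down it reaches from about 0.4 to 0.925 m from the base axis. Payload 3.4 kg.
Tool frame: the origin (TCP) lies midway between the tips of the shut fingers; the grasp point (between the pads) lies 19 mm behind it; z points along the fingers, y is the line along which they close (so a half turn about z gives the same grasp; the last joint's range is limited). The gripper opens to 85 mm and grips with 20 to 120 N. Pads are 22 mm wide; open, the fingers measure 114 mm over their backs; the gripper's body (76 mm by 85 mm) begins 54 mm behind the grasp point. The pads swing forward as they close: fully open they stand 13 mm farther back than shut.
Start: joints at [-1.405, 0.307, 1.506, -0, 1.328, -0.073], TCP at [0.136, -0.559, 0.231] pointing down, gripper open.
Joint ranges: [-3.12, 3.12], [-1.05, 2.28], [0.14, 2.33], [-1.42, 4.57], [0.1, 2.73], [-2.68, 2.68]. Speed limits (rad/s): [2.57, 2.57, 3.14, 3.14, 3.14, 3.14].

INTERFACE

Orientations are given as a unit quaternion [w, x, y, z].
In Python, from cell import robot, camrig, status gives the robot as it stands (robot), with the cameras (camrig) and the readings (status).
- The arm moves only by the shell command python3 drive.py 'ROWS' [OPENING] [FORCE]. ROWS is a JSON list of rows, 1 to 8 of them, each of 6 numbers: dx, dy, dz in units of 20 mm, then a rotation vector rx, ry, rz in units of 0.1 rad; each row is the pose to reach, as a shift and turn from the pose commanded when the command began, along the tool's axes at that moment; what a row does not reach only later rows make up. A row lasts 1/8 s, in which the tool goes at most 0.0625 m and 0.188 rad, less where a joint would pass 70% of its speed; a pose out of reach is approached as far as the arm can. OPENING is the finger opening in m, set as the command begins (- or left out keeps the last). The fingers move at their own pace and stop on an object; FORCE is the grip in N (left out, the last holds). Time passes only in rows, so rows that do not move let the fingers close. It prints the time, the measured TCP pose, the force, the opening and the grip force at its end. Input that does not fit is refused with a message, and nothing moves.
- status.get_state(): the state, without advancing time (a new reading comes with each control period).
- camrig.snapshot(name): name is "side" or "top"; returns the picture (420x560x3 uint8, blue, green, red); there is no depth.
- camrig.camera_model(name): a dict with "camera_matrix" (3x3 intrinsics, pixels), "T" (4x4, takes a point from camera to world coordinates). Camera axes: x right, y up, looking along -z (the intrinsics and any distortion apply to the point x, -y, -z); pixel columns grow to the right and rows downward; lengths in m; the calibration is good to about 2 mm. A picture is of the moment at which its call begins. camera_model takes no time and is no camera call.
- robot.close_job(): hands the job in; it is judged then, once.
The state is a dict: "clock": time; "joints": joint angles; "joint_vel": joint speeds; "effort": joint torques, N m; "position": TCP position; "orientation": TCP orientation; "contact_force": force on the tool from outside, world axes, zero at the start; "ft_torque": the same for the moment, N m; "width": finger opening in m; "finger_force": force on a finger pad.
Only numpy, scipy, OpenCV 4.12 (cv2) and the standard library are available. Lean on these libraries where they do the work, as an engineer would, in place of code of your own. Each camera call takes 0.05 s, during which the arm holds its last target. There are 200 camera calls.

## Working session

There is one attempt and no reset: what is moved stays moved. The work goes in short steps, Python scripts to look and compute and a shell command to move; the robot and the scene stay as the last step left them, time stands still between calls to the robot, and variables do not carry over. Pictures are saved under pics/ and viewed, at most 10 in all, crops included, and the job is handed in when it is done.

```bash
ls; mkdir -p pics
python3 - <<'E'
from cell import robot, camrig, status
import cv2,numpy as np
for n in("side","top"):
    cv2.imwrite(f"pics/{n}0.png",camrig.snapshot(n)); m=camrig.camera_model(n); print(n,{k:np.round(v,4).tolist() if not isinstance(v,str) else v for k,v in m.items()})
s=status.get_state();print(s)
E
```

```text
cell.py
drive.py
pics
side {'camera_matrix': [[427.7228, 0.0, 273.5051], [0.0, 427.7228, 208.2165], [0.0, 0.0, 1.0]], 'T': [[-0.9167, 0.2252, -0.3302, 0.2784], [-0.3996, -0.5225, 0.7532, 0.6083], [-0.0029, 0.8223, 0.569, 0.5742], [0.0, 0.0, 0.0, 1.0]]}
top {'camera_matrix': [[421.1061, 0.0, 278.5564], [0.0, 421.1061, 209.3627], [0.0, 0.0, 1.0]], 'T': [[-0.0286, 0.9851, -0.1698, 0.3609], [-0.9996, -0.0287, 0.0016, -0.0254], [-0.0033, 0.1698, 0.9855, 1.0873], [0.0, 0.0, 0.0, 1.0]]}
{'clock': 0.1, 'joints': array([-1.40551344e+00,  3.07508948e-01,  1.50756670e+00,  2.64554623e-05,
        1.32838896e+00, -7.34856425e-02]), 'joint_vel': array([ 0.00013243, -0.00143525, -0.00325248,  0.00107391,  0.00061968,
       -0.00065487]), 'effort': array([-3.88467754e-06, -4.58528030e+01, -2.52607816e+01, -1.66925670e-04,
        5.58912026e-03,  6.13981719e-07]), 'position': array([ 0.1358799 , -0.5580612 ,  0.23045795]), 'orientation': array([-9.35581258e-04,  9.92882103e-01,  1.19097662e-01, -3.01205244e-05]), 'contact_force': array([-0.91351295,  0.52032182,  0.08670398]), 'ft_torque': array([0.00313914, 0.03028877, 0.01245138]), 'finger_force': 0.0, 'width': 0.08520193143364298}
```

View pics/side0.png

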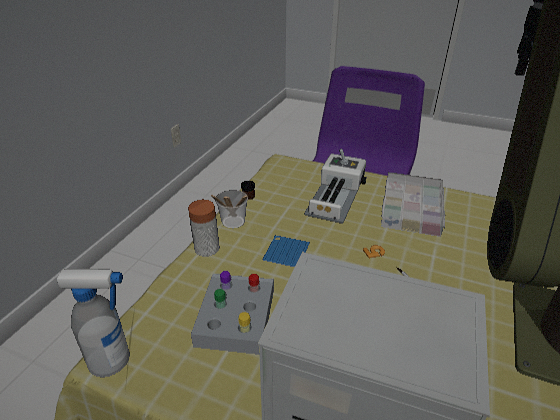

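View pics/top0.png

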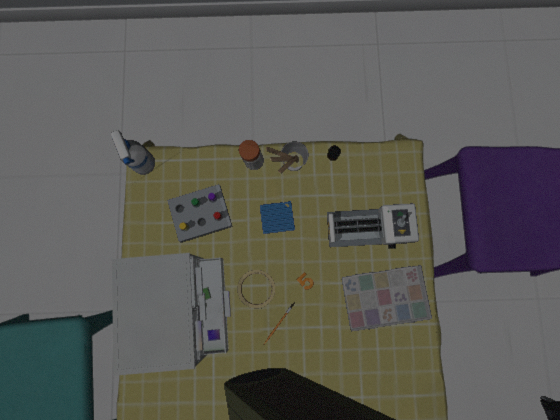

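The side view shows the tray at about (235,310), the purple cap at (225,277), the rest at (287,250), the roller at (337,190) and its lever at (343,155). In the top view the purple cap is at (212,197), the rest at (278,217), the roller at (372,227) and the toggle near (402,222). I'll enlarge these for measuring.

Run:
```python
import cv2,numpy as np
t=cv2.imread("pics/top0.png");s=cv2.imread("pics/side0.png")
def crop(i,x,y,w,h,k):
    c=cv2.resize(i[y:y+h,x:x+w],None,fx=k,fy=k,interpolation=cv2.INTER_CUBIC);c=cv2.convertScaleAbs(c,alpha=1.5,beta=10)
    for a in range(-x%10,w,10): cv2.line(c,(a*k,0),(a*k,8 if (x+a)%50 else 20),(0,255,255),1)
    for a in range(-y%10,h,10): cv2.line(c,(0,a*k),(8 if (y+a)%50 else 20,a*k),(0,255,255),1)
    return c
# top row: tops ; each 400x300
A=crop(t,165,180,80,60,5);B=crop(t,250,190,80,60,5);C=crop(t,320,195,100,75,4);D=crop(s,300,145,80,60,5)
C=crop(t,323,195,100,75,4)
cv2.imwrite("pics/z1.png",np.vstack([np.hstack([A,B]),np.hstack([C,crop(s,300,145,80,75,5)[:300]])]))
```

```text
(no output)
```

View pics/z1.png

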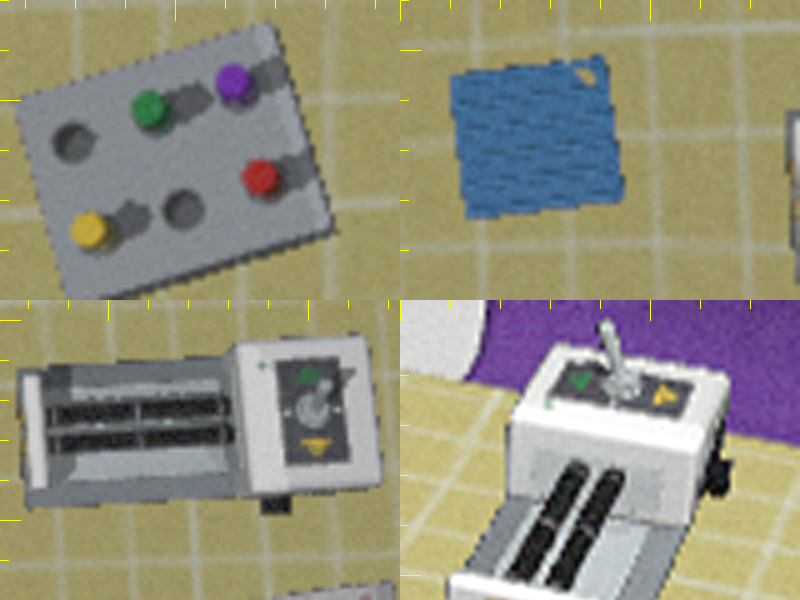

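The crops show clear corners and features. In top-image pixels, the purple cap is at about (211.8,196.6), the rest corners at (260,205), (291,201.4), (294.8,230.4) and (263.6,233.6), and the housing at about (382–419,204–244). The roller midline runs from (335.5,226.8) to (381,224.8). In the side image the lever tip is at about (341.4,150.2).

```bash
cat > h.py <<'E'
from cell import robot, camrig, status
import cv2,numpy as np
from scipy.optimize import least_squares
from scipy.spatial.transform import Rotation as R
CM={n:camrig.camera_model(n) for n in("side","top")}
def proj(n,P):
    m=CM[n];T=np.linalg.inv(np.array(m["T"]));c=np.atleast_2d(P)@T[:3,:3].T+T[:3,3]
    c=c*[1,-1,-1];q=c@np.array(m["camera_matrix"]).T;return q[:,:2]/q[:,2:]
def ray(n,px,z):
    m=CM[n];T=np.array(m["T"]);d=np.linalg.inv(m["camera_matrix"])@[*px,1];d=T[:3,:3]@(d*[1,-1,-1]);o=T[:3,3]
    return o+d*(z-o[2])/d[2]
def place(p,L):
    c,s=np.cos(p[2]),np.sin(p[2]);L=np.atleast_2d(L)
    return np.c_[p[0]+c*L[:,0]-s*L[:,1],p[1]+s*L[:,0]+c*L[:,1],L[:,2]]
def tool(p): # world target -> tool-axes shift from the commanded (measured) pose
    s=status.get_state();q=np.array(s["orientation"]);return R.from_quat(q[[1,2,3,0]]).inv().apply(np.array(p)-s["position"])
E
cat > fit.py <<'E'
from h import *
A=lambda X,Y:(165+X/5,180+Y/5); B=lambda X,Y:(250+(X-400)/5,190+Y/5); C=lambda X,Y:(323+X/4,195+(Y-300)/4); D=lambda X,Y:(300+(X-400)/5,145+(Y-300)/5)
def fit(obs,p0,names=("side","top")):
    f=lambda p:np.concatenate([(proj(n,place(p,L))-px).ravel() for n,L,px in obs])
    r=least_squares(f,p0,loss="soft_l1");print(np.round(r.x,4));print(np.round(r.fun.reshape(-1,2),1).tolist());return r.x
x,y=.025,.044
# tray: orientation guess: long axis y ~ world +y (left)
tr=[("top",(x,-y,.060),A(234,83)),("top",(x,0,.060),A(151,110)),("top",(x,y,.034),A(73,143)),("top",(-x,-y,.06),A(262,178)),("top",(-x,0,.034),A(184,210)),("top",(-x,y,.06),A(90,230))]
p=fit(tr,[.45,.2,.3]);print("purple",place(p,(x,-y,.06)))
q=fit([("side",(x,-y,.057),(225,276)),("side",(-x,-y,.057),(254,279)),("side",(x,0,.057),(220,295.5)),("side",(-x,y,.057),(244,317))],p);print("purple side",place(q,(x,-y,.06)))
# rest, x axis ~ world -y or y
a,b=.042,.039
r=fit([("top",(-a,b,.004),B(450,75)),("top",(a,b,.004),B(605,57)),("top",(a,-b,.004),B(624,202)),("top",(-a,-b,.004),B(468,218))],[.4,0,-1.5])
# roller
print("mid pts",ray("top",C(50,427),.042),ray("top",C(232,419),.042))
ln=.030
tip=(ln*np.sin(.4),-.066,.068+ln*np.cos(.4))
w=.047
obs=[("top",(w,-.025,.062),C(237,343)),("top",(w,-.107,.062),C(367,335)),("top",(-w,-.107,.062),C(383,485)),("top",(-w,-.025,.062),C(248,497))]
ro=fit(obs,[.4,-.2,0])
so=fit([("side",(w,-.025,.062),D(510,421)),("side",(w,-.107,.062),D(560,345)),("side",(-w,-.107,.062),D(729,374)),("side",(-w,-.025,.062),D(697,443))],ro)
for P in(ro,so):
    print("roller centre line local x:",[ (R.from_euler('z',-P[2]).apply(ray("top",C(*c),.042)-[P[0],P[1],0])).round(4).tolist() for c in((50,427),(232,419))], "collar",[R.from_euler('z',-P[2]).apply(ray(n,c,.069)-[P[0],P[1],0]).round(4).tolist() for n,c in(("top",C(309,413)),("side",D(622,388)))], "tip",[R.from_euler('z',-P[2]).apply(ray(n,c,.0956)-[P[0],P[1],0]).round(4).tolist() for n,c in(("top",C(322,384)),("side",D(607,329)))])
E
python3 fit.py
```

```text
[0.5391 0.1737 0.27  ]
[[0.0, 0.0], [-0.4, -0.3], [0.5, 0.1], [-0.1, -0.0], [0.2, 0.2], [-0.2, -0.0]]
purple [[0.57497312 0.13797493 0.06      ]]
[0.5363 0.1811 0.2828]
[[0.3, 0.1], [-0.2, -0.4], [-0.6, -0.9], [0.4, 1.3]]
purple side [[0.57260449 0.14579894 0.06      ]]
[ 0.5261 -0.0235 -1.4819]
[[-0.3, -0.3], [0.5, -0.4], [0.4, 0.0], [-0.6, 0.6]]
mid pts [ 0.49279177 -0.16822424  0.042     ] [ 0.49452631 -0.28218706  0.042     ]
[ 0.4918 -0.2585  0.0259]
[[-0.6, -0.1], [-0.0, 0.1], [0.2, 0.5], [0.4, -0.6]]
[ 0.4885 -0.2496  0.0412]
[[-0.4, -1.0], [-1.6, -0.4], [0.9, -0.0], [0.6, 1.6]]
roller centre line local x: [[0.0034, 0.0902, 0.042], [0.0022, -0.0238, 0.042]] collar [[-0.0, -0.0642, 0.069], [-0.0027, -0.0508, 0.069]] tip [[0.0136, -0.0659, 0.0956], [0.0091, -0.0579, 0.0956]]
roller centre line local x: [[0.0077, 0.0812, 0.042], [0.0047, -0.0328, 0.042]] collar [[0.0019, -0.0732, 0.069], [-0.0005, -0.0597, 0.069]] tip [[0.0156, -0.0751, 0.0956], [0.0112, -0.067, 0.0956]]
```

The two cameras disagree by several millimetres. I'll move above the toggle and calibrate against the gripper itself.

```bash
python3 -c "
from h import *
print(tool([.4935,-.322,.150]))"
```

```text
[ 0.40329029 -0.14463693  0.0807936 ]
```

The rows are not in the units I measure in: shifts go in units of 20 mm and turns go in units of 0.1 rad. I convert before sending: 0.403 m is 20.15, 0.35 m is 17.5, -1.36 rad is -13.6.

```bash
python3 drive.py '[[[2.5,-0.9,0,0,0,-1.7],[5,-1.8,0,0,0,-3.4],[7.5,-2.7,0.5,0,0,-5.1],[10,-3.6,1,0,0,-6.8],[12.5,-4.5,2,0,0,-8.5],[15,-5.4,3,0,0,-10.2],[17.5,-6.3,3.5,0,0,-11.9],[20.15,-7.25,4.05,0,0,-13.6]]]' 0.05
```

```text
refused: ROWS must be a list of rows, each a list of 6 numbers. Nothing was moved.
```

Nothing moved. I misread the format; it is a list of rows, each a list of 6 numbers. Resending.

```bash
python3 drive.py '[[2.5,-0.9,0,0,0,-1.7],[5,-1.8,0,0,0,-3.4],[7.5,-2.7,0.5,0,0,-5.1],[10,-3.6,1,0,0,-6.8],[12.5,-4.5,2,0,0,-8.5],[15,-5.4,3,0,0,-10.2],[17.5,-6.3,3.5,0,0,-11.9],[20.15,-7.25,4.05,0,0,-13.6]]' 0.05; python3 drive.py '[[0,0,0,0,0,0]]'
python3 - <<'E'
from h import *
s=status.get_state();print(s["position"],s["orientation"],s["joints"])
o=[]
for n in("side","top"):
    i=camrig.snapshot(n);cv2.imwrite(f"pics/{n}1.png",i)
    p=proj(n,s["position"])[0];print(n,p)
    x,y=int(p[0])-50,int(p[1])-37;c=cv2.resize(i[y:y+75,x:x+100],None,fx=4,fy=4,interpolation=cv2.INTER_CUBIC);c=cv2.convertScaleAbs(c,alpha=1.6,beta=15);cv2.circle(c,tuple(int(v) for v in (p-[x,y])*4),3,(0,0,255),-1);print(x,y);o.append(c)
cv2.imwrite("pics/z2.png",np.hstack(o))
E
```

```text
clock: 1.1
position: [0.4942, -0.3213, 0.1494]
orientation: [-0.0, 0.695, 0.719, -0.0]
contact_force: [0.9, -0.7, -0.5]
width: 0.0501
finger_force: 0.0
clock: 1.23
position: [0.4957, -0.3195, 0.1488]
orientation: [-0.001, 0.695, 0.719, 0.0]
contact_force: [-0.3, 0.7, -0.5]
width: 0.0499
finger_force: 0.0
[ 0.49569492 -0.31953368  0.14875478] [-1.02233421e-03  6.95150241e-01  7.18863613e-01  4.49776513e-04] [-6.44920584e-01  3.99762613e-01  1.58565477e+00  1.24992017e-03
  1.15809361e+00 -6.78960373e-01]
side [346.4934627  130.52638777]
296 93
top [408.74546723 217.41459578]
358 180
```

View pics/z2.png

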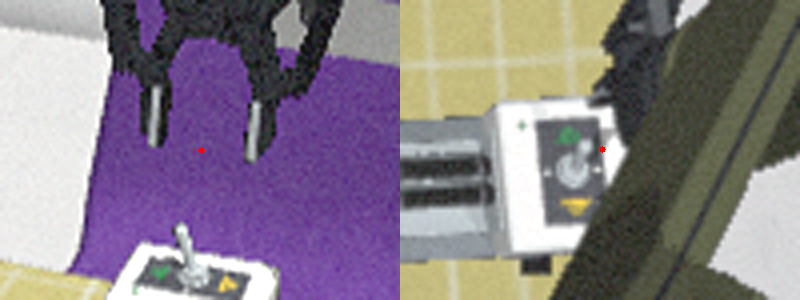

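In the side view the fingertips (mid at about (203,153) in the crop) sit about 3 px lower than the calibration predicts. That accounts for the side camera's ~7 mm y bias, so I trust the top view. The toggle still leans to +x and lies below the open fingers.

```bash
python3 -c "
from h import *
print(status.get_state()['position'],tool([.4935,-.3225,.080]))"
python3 drive.py '[[0,0,1.5,0,0,0],[0,0,2.75,0,0,0],[0,0,3.45,0,0,0],[0,0,3.45,0,0,0]]' 0.05
python3 drive.py '[[0,0,0,0,0,0],[0,0,0,0,0,0],[0,0,0,0,0,0]]' 0.026 20
python3 drive.py '[[0,0,0,0,0,0],[0,0,0,0,0,0],[0,0,0,0,0,0]]' 0.014 20
```

```text
[ 0.49304255 -0.32179733  0.14960913] [-0.00076063  0.00056279  0.06960775]
clock: 1.82
position: [0.4918, -0.3228, 0.0806]
orientation: [-0.001, 0.698, 0.716, -0.0]
contact_force: [-0.8, 0.1, 1.5]
width: 0.0497
finger_force: 0.0
clock: 2.2
position: [0.496, -0.3236, 0.0832]
orientation: [0.003, 0.697, 0.717, 0.001]
contact_force: [5.9, 1.0, 3.8]
width: 0.0261
finger_force: 2.6
clock: 2.58
position: [0.4927, -0.3223, 0.0811]
orientation: [-0.0, 0.697, 0.717, -0.0]
contact_force: [2.0, -0.4, 0.3]
width: 0.0137
finger_force: 0.5
```

Converted, -0.04 m is -2, -0.12 m is -6.

```bash
python3 drive.py '[[0,0,0,0,0,0],[0,0,0,0,0,0],[0,0,0,0,0,0],[0,0,0,0,0,0],[0,0,0,0,0,0]]' 0.04
python3 drive.py '[[0,0,-2,0,0,0],[0,0,-4.5,0,0,0],[0,0,-6,0,0,0],[0,0,-6,0,0,0]]'
python3 - <<'E'
from h import *
i=camrig.snapshot("side");j=camrig.snapshot("top")
f=lambda i,x,y:cv2.convertScaleAbs(cv2.resize(i[y:y+75,x:x+100],None,fx=4,fy=4,interpolation=cv2.INTER_CUBIC),alpha=1.6,beta=15)
cv2.imwrite("pics/z3.png",np.hstack([f(i,296,125),f(j,320,190)]))
print(tool([.575,.138,.25]),status.get_state()["position"],status.get_state()["joints"])
E
```

```text
clock: 3.2
position: [0.4932, -0.3225, 0.0813]
orientation: [-0.0, 0.697, 0.717, -0.0]
contact_force: [0.2, 0.3, -0.1]
width: 0.0398
finger_force: 0.0
clock: 3.7
position: [0.4949, -0.3237, 0.2044]
orientation: [0.003, 0.697, 0.717, 0.0]
contact_force: [0.9, -0.2, 0.1]
width: 0.0399
finger_force: 0.0
[ 0.45772886  0.09496023 -0.04897869] [ 0.4928744  -0.32219457  0.20092445] [-6.50700731e-01  3.50077875e-01  1.52051700e+00 -4.00220493e-06
  1.27145908e+00 -6.78701250e-01]
```

View pics/z3.png

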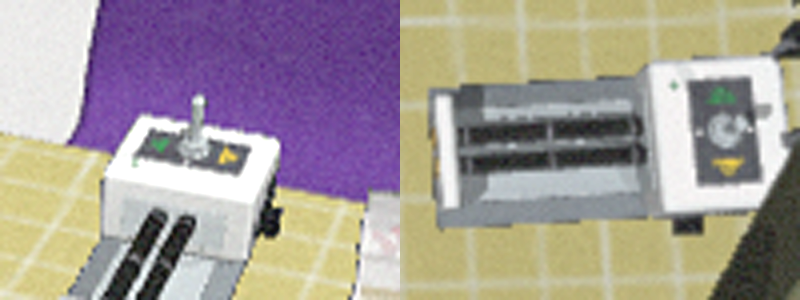

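The toggle stands upright in the side crop, at (198,120), and the roller is unobstructed. Next I'll compute the tilted pick: hand leaning 50° toward −y, fingers closing along the tray's x axis.

Run:
```python
from h import *
print("cab",ray("top",(228,258),.1),ray("top",(195,254),.2))
s=status.get_state();q=np.array(s["orientation"])[[1,2,3,0]];Rc=R.from_quat(q)
print(tool([.5727,.146,.15]),"yaw",np.arctan2(*Rc.as_matrix()[[1,0],0]))
Rt=R.from_euler('z',1.841)*R.from_euler('x',np.pi)*R.from_euler('y',np.radians(50))
print((Rc.inv()*Rt).as_rotvec().round(3), Rt.as_matrix().round(3))
```

```text
cab [0.41934919 0.09413047 0.1       ] [0.42378562 0.15128733 0.2       ]
[0.46576146 0.09292126 0.05102436] yaw 1.5987979749153705
[ 0.105  0.868 -0.227] [[-0.172  0.964 -0.204]
 [ 0.619  0.267  0.738]
 [ 0.766  0.    -0.643]]
```

```bash
python3 drive.py '[[2.9,0.6,0,0.13,1.09,-0.28],[5.8,1.15,0,0.26,2.17,-0.57],[8.75,1.75,0,0.39,3.26,-0.85],[11.65,2.3,0,0.53,4.34,-1.14],[14.55,2.9,0.5,0.66,5.43,-1.42],[17.5,3.5,1,0.79,6.51,-1.7],[20.4,4.05,1.75,0.92,7.6,-2],[23.3,4.65,2.55,1.05,8.68,-2.27]]' 0.034
python3 drive.py '[[0,0,0,0,0,0],[0,0,0,0,0,0]]'
python3 - <<'E'
from h import *
s=status.get_state();print(s["joints"],tool([.5727,.146,.048]))
i=camrig.snapshot("side");j=camrig.snapshot("top")
f=lambda i,x,y:cv2.convertScaleAbs(cv2.resize(i[y:y+100,x:x+133],None,fx=3,fy=3,interpolation=cv2.INTER_CUBIC),alpha=1.6,beta=15)
cv2.imwrite("pics/z4.png",np.hstack([f(i,180,210),f(j,150,150)]))
E
```

```text
clock: 4.8
position: [0.5726, 0.1477, 0.1484]
orientation: [-0.338, 0.549, 0.72, 0.256]
contact_force: [0.7, 0.1, -1.1]
width: 0.0344
finger_force: 0.0
clock: 5.05
position: [0.5723, 0.146, 0.1488]
orientation: [-0.337, 0.549, 0.721, 0.255]
contact_force: [-0.3, -0.5, 0.4]
width: 0.0341
finger_force: 0.0
[-0.25851705  0.62920297  1.54950462  0.7226318   1.52251137 -0.78011665] [-0.0772948   0.00069282  0.06470512]
```

View pics/z4.png

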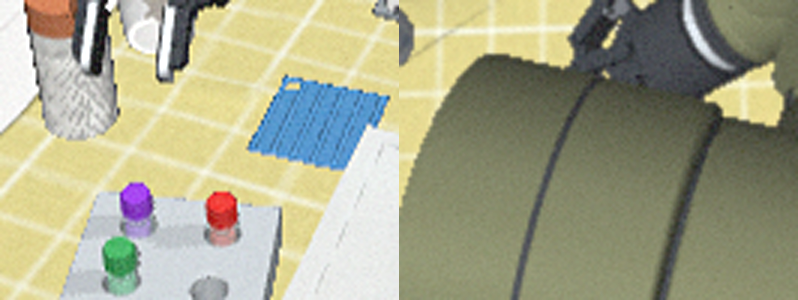

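Run:
```python
from h import *
for P in([.575,.138,.055],[.5727,.146,.148],[.575,.138,.148]): print(((proj("side",P)[0]-[180,210])*3).round(1))
i=cv2.imread("pics/side0.png")
```

```text
[139. 191.]
[124.1  74.1]
[127.7  64.7]
```

Converted, -0.056 m is -2.8, 0.047 m is 2.35.

```bash
python3 drive.py '[[-1.5,0,1.2,0,0,0],[-2.8,0,2.35,0,0,0],[-2.8,0,2.35,0,0,0],[-2.8,0,2.35,0,0,0]]'
python3 - <<'E'
from h import *
s=status.get_state();print(s["position"],tool([.5727,.146,.048]))
i=camrig.snapshot("side")
cv2.imwrite("pics/z5.png",cv2.convertScaleAbs(cv2.resize(i[240:300,185:265],None,fx=8,fy=8,interpolation=cv2.INTER_CUBIC),alpha=1.6,beta=15))
print((proj("side",[[.575,.138,.055],s["position"]])-[185,240])*8)
E
```

```text
clock: 5.65
position: [0.574, 0.1453, 0.0788]
orientation: [-0.335, 0.549, 0.721, 0.257]
contact_force: [-0.4, -0.2, -0.4]
width: 0.0342
finger_force: 0.0
[0.57403514 0.14527899 0.07878176] [-0.02288779 -0.00117537  0.0206055 ]
[[330.58700122 269.34666979]
 [310.72647596 210.24604186]]
```

View pics/z5.png

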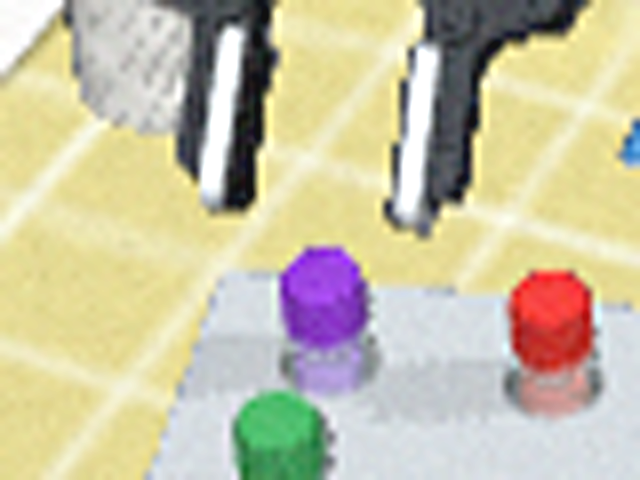

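The cap is at (323,297) in the crop and the fingers straddle it, with the gap at columns 255–390 centred on about 322. The vial therefore sits 2–3 mm further along the closing axis than planned. I'll descend with that shift and close.

Converted, 0.0015 m is 0.075, 0.001 m is 0.05.

```bash
python3 drive.py '[[-0.4,0.05,0.35,0,0,0],[-0.8,0.075,0.7,0,0,0],[-1.15,0.1,1,0,0,0],[-1.15,0.1,1,0,0,0]]'
python3 drive.py '[[0,0,0,0,0,0],[0,0,0,0,0,0],[0,0,0,0,0,0],[0,0,0,0,0,0]]' 0.01 25
python3 -c "
from h import *
s=status.get_state();print(R.from_quat(np.array(s['orientation'])[[1,2,3,0]]).inv().apply(s['contact_force']),tool([.576,.147,.048]),tool([.576,.147,.128]))"
```

```text
clock: 6.2
position: [0.5744, 0.1472, 0.0457]
orientation: [-0.337, 0.549, 0.721, 0.256]
contact_force: [1.0, -0.4, -0.7]
width: 0.0339
finger_force: 0.0
clock: 6.7
position: [0.5751, 0.1469, 0.0469]
orientation: [-0.336, 0.549, 0.722, 0.256]
contact_force: [-0.0, 0.0, -0.2]
width: 0.0169
finger_force: 25.2
[-0.17455093 -0.0117219   0.17020447] [ 0.00071306  0.00089448 -0.00085408] [ 0.06196713  0.00097437 -0.05231216]
```

Firm grip with no side load. Lift straight up.

Converted, 0.072 m is 3.6, -0.06 m is -3.

```bash
python3 drive.py '[[0.4,0,-0.335,0,0,0],[1,0,-0.84,0,0,0],[2,0,-1.675,0,0,0],[3,0,-2.5,0,0,0],[3.6,0,-3,0,0,0],[3.6,0,-3,0,0,0]]'
python3 - <<'E'
from h import *
s=status.get_state();print(s["position"],s["width"],s["finger_force"])
Rc=R.from_quat(np.array(s["orientation"])[[1,2,3,0]])
Rt=R.from_euler('z',1.66)*R.from_euler('x',np.pi)*R.from_euler('y',np.radians(-25))
print(tool([.5262,-.0087,.10]).round(4),(Rc.inv()*Rt).as_rotvec().round(3),Rt.inv().apply([0,0,-1]).round(3))
E
```

```text
clock: 7.45
position: [0.5756, 0.1472, 0.1423]
orientation: [-0.334, 0.548, 0.722, 0.257]
contact_force: [0.7, -0.1, 0.0]
width: 0.0169
finger_force: 25.2
[0.57563388 0.14715186 0.14229617] 0.01693667088085329 25.201275050640106
[-0.1203 -0.0894 -0.0777] [-0.038 -1.303  0.191] [ 0.423 -0.     0.906]
```

Converted, -0.12 m is -6, -0.11 m is -5.5, -1.303 rad is -13.03.

```bash
python3 drive.py '[[-1,-0.75,-0.65,-0.05,-1.63,0.24],[-2,-1.5,-1.3,-0.1,-3.26,0.48],[-3,-2.25,-1.95,-0.14,-4.89,0.72],[-3.75,-2.8,-2.45,-0.19,-6.52,0.96],[-4.5,-3.35,-2.9,-0.24,-8.15,1.19],[-5,-3.7,-3.25,-0.28,-9.78,1.43],[-5.5,-4.1,-3.55,-0.33,-11.4,1.67],[-6,-4.45,-3.9,-0.38,-13.03,1.91]]'
python3 drive.py '[[0,0,0,0,0,0],[0,0,0,0,0,0],[0,0,0,0,0,0]]'
python3 - <<'E'
from h import *
s=status.get_state();print(s["position"],s["width"],s["finger_force"],s["joints"])
print(tool([.5262,-.0087,.016]).round(4),R.from_quat(np.array(s["orientation"])[[1,2,3,0]]).as_matrix().round(3))
i=camrig.snapshot("side");cv2.imwrite("pics/z6.png",cv2.convertScaleAbs(cv2.resize(i[190:280,240:360],None,fx=6,fy=6,interpolation=cv2.INTER_CUBIC),alpha=1.6,beta=15))
E
```

```text
clock: 8.45
position: [0.5252, -0.0087, 0.0987]
orientation: [0.16, 0.659, 0.72, -0.148]
contact_force: [-1.2, 1.2, -0.7]
width: 0.0171
finger_force: 25.3
clock: 8.82
position: [0.5263, -0.009, 0.099]
orientation: [0.158, 0.66, 0.72, -0.146]
contact_force: [-0.3, 0.7, -0.8]
width: 0.0168
finger_force: 25.3
[ 0.52631195 -0.00902636  0.09900451] 0.016816151551736176 25.30587762594223 [ 0.19827068  0.43372293  1.8016919  -0.51038653  1.0221217   0.40600773]
[0.0351 0.0001 0.0752] [[-0.08   0.996  0.034]
 [ 0.904  0.087 -0.418]
 [-0.42  -0.002 -0.908]]
```

View pics/z6.png

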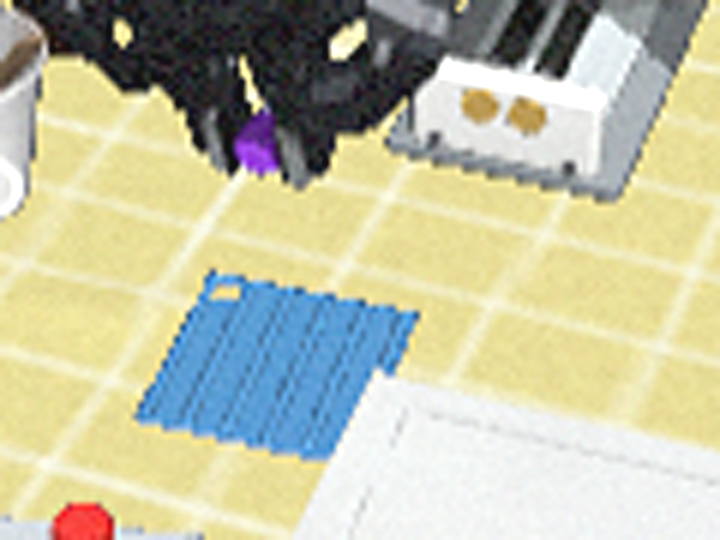

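The vial is held with its cap facing the camera at (260,145), and the blue rest is centred below at about (275,366). Descend, slowing near contact.

```bash
python3 -c "
from h import *
print(ray('side',(285.8,248),.004),ray('side',(285.8,251),.004))"
python3 drive.py '[[0.5,0,1.07,0,0,0],[1,0,2.15,0,0,0],[1.35,0,2.9,0,0,0],[1.5,0,3.215,0,0,0],[1.65,0,3.535,0,0,0],[1.65,0,3.535,0,0,0]]'
python3 drive.py '[[0.05,0,0.105,0,0,0],[0.1,0,0.215,0,0,0],[0.1,0,0.215,0,0,0]]'
```

```text
[ 0.52819056 -0.02413364  0.004     ] [ 0.52459563 -0.01532463  0.004     ]
clock: 9.62
position: [0.5254, -0.0083, 0.0205]
orientation: [0.158, 0.659, 0.721, -0.147]
contact_force: [-0.0, 0.0, 0.3]
width: 0.017
finger_force: 25.3
clock: 10.0
position: [0.5255, -0.0082, 0.016]
orientation: [0.158, 0.659, 0.721, -0.147]
contact_force: [0.5, 0.0, -0.8]
width: 0.0167
finger_force: 25.3
```

```bash
python3 drive.py '[[0.025,0,0.05,0,0,0],[0.025,0,0.05,0,0,0]]'; python3 drive.py '[[0.025,0,0.05,0,0,0],[0.025,0,0.05,0,0,0]]'|sed -n 2,4p; python3 drive.py '[[0.025,0,0.05,0,0,0],[0.025,0,0.05,0,0,0]]'|sed -n 2,4p
```

```text
clock: 10.25
position: [0.5256, -0.0081, 0.015]
orientation: [0.158, 0.659, 0.721, -0.147]
contact_force: [-0.7, 1.0, 2.7]
width: 0.0165
finger_force: 25.6
position: [0.5257, -0.008, 0.0141]
orientation: [0.158, 0.659, 0.721, -0.146]
contact_force: [-1.5, 3.0, 7.5]
position: [0.5259, -0.0078, 0.0131]
orientation: [0.158, 0.659, 0.721, -0.146]
contact_force: [-0.7, 4.9, 6.4]
```

Contact is made, so release gently.

The rows are not in the units I measure in: shifts go in units of 20 mm and turns go in units of 0.1 rad. I convert before sending: -0.001 m is -0.05.

```bash
python3 drive.py '[[0,0,-0.05,0,0,0],[0,0,-0.05,0,0,0],[0,0,-0.05,0,0,0],[0,0,-0.05,0,0,0]]' 0.032; python3 drive.py '[[0,0,-1,0,0,0],[0,0,-2.5,0,0,0],[0,0,-4.5,0,0,0],[0,0,-5.5,0,0,0],[0,0,-5.5,0,0,0]]'
python3 - <<'E'
from h import *
s=status.get_state();i=camrig.snapshot("side")
Rc=R.from_quat(np.array(s["orientation"])[[1,2,3,0]])
Rt=R.from_euler('z',1.66)*R.from_euler('x',np.pi)
print(tool([.5265,-.024,.11]).round(4),(Rc.inv()*Rt).as_rotvec().round(3))
cv2.imwrite("pics/z7.png",cv2.convertScaleAbs(cv2.resize(i[220:280,250:330],None,fx=8,fy=8,interpolation=cv2.INTER_CUBIC),alpha=1.6,beta=15))
print((proj("side",[[.5265,-.0235,.013],[.5265,-.0235,.004]])-[250,220])*8)
E
```

```text
clock: 11.25
position: [0.5252, -0.0078, 0.0133]
orientation: [0.158, 0.659, 0.721, -0.147]
contact_force: [0.8, 0.2, -0.1]
width: 0.0323
finger_force: 0.0
clock: 11.88
position: [0.5227, 0.0392, 0.1145]
orientation: [0.159, 0.659, 0.721, -0.145]
contact_force: [-1.0, 0.0, 0.8]
width: 0.032
finger_force: 0.0
[-0.0555 -0.0009  0.0295] [0.    0.434 0.001]
[[292.04533993 200.13626777]
 [291.54414572 227.13422172]]
```

View pics/z7.png

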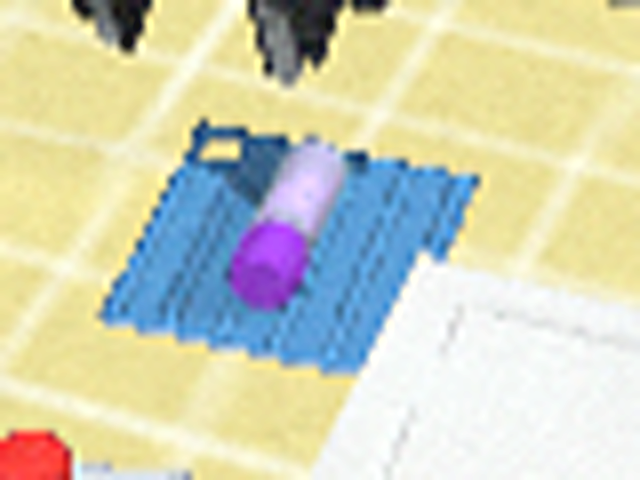

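The vial lies on the rest in the middle furrow, with its cap at (268,265) and bottom at (320,150), near the rest centre. Next I'll turn the tool vertical and regrasp across the body.

Converted, 0.01 m is 0.5, -0.0555 m is -2.775, 0.434 rad is 4.34.

```bash
python3 drive.py '[[-1,-0.05,0.5,0,1.5,0],[-2,-0.05,1,0,3,0],[-2.775,-0.05,1.475,0,4.34,0],[-2.775,-0.05,1.475,0,4.34,0],[-2.775,-0.05,1.475,0,4.34,0]]'
python3 -c "
from h import *
s=status.get_state();print(tool([.5267,-.0235,.009]).round(4),R.from_quat(np.array(s['orientation'])[[1,2,3,0]]).as_matrix().round(3))"
```

```text
clock: 12.55
position: [0.5248, -0.0248, 0.1086]
orientation: [-0.002, 0.676, 0.737, -0.003]
contact_force: [-0.2, 0.8, -0.9]
width: 0.032
finger_force: 0.0
[0.0012 0.0027 0.0995] [[-0.087  0.996 -0.006]
 [ 0.996  0.087 -0.001]
 [-0.001 -0.007 -1.   ]]
```

Converted, 0.0985 m is 4.925, 0.09 m is 4.5.

```bash
python3 drive.py '[[0,0.05,2,0,0,0],[0,0.075,3.75,0,0,0],[0,0.075,4.5,0,0,0],[0.05,0.075,4.925,0,0,0],[0.05,0.075,4.925,0,0,0],[0.05,0.075,4.925,0,0,0]]'
python3 drive.py '[[0,0,0,0,0,0],[0,0,0,0,0,0],[0,0,0,0,0,0],[0,0,0,0,0,0]]' 0.008 25
python3 -c "
from h import *
s=status.get_state();print(tool([.493,-.2225,.12]).round(4),R.from_quat(np.array(s['orientation'])[[1,2,3,0]]).as_matrix().round(3))"
```

```text
clock: 13.3
position: [0.5281, -0.023, 0.0122]
orientation: [-0.0, 0.675, 0.738, -0.001]
contact_force: [0.3, 0.2, 0.6]
width: 0.0321
finger_force: 0.0
clock: 13.8
position: [0.5278, -0.0233, 0.0123]
orientation: [-0.0, 0.675, 0.738, -0.001]
contact_force: [-0.6, -0.2, 6.3]
width: 0.0164
finger_force: 25.0
[-0.1955 -0.0526 -0.1074] [[-0.089  0.996 -0.002]
 [ 0.996  0.089 -0.001]
 [-0.001 -0.002 -1.   ]]
```

An upward force of 6 N and a narrow width suggest the tips are gripping above the vial's widest line. I'll reopen, go 4 mm lower and close again.

```bash
python3 drive.py '[[0,0,0,0,0,0],[0,0,0,0,0,0],[0,0,0.1,0,0,0],[0,0,0.2,0,0,0],[0,0,0.2,0,0,0]]' 0.032
python3 drive.py '[[0,0,0,0,0,0],[0,0,0,0,0,0],[0,0,0,0,0,0],[0,0,0,0,0,0]]' 0.008 25
```

```text
clock: 14.42
position: [0.5269, -0.0231, 0.007]
orientation: [-0.001, 0.675, 0.738, -0.002]
contact_force: [-0.8, -0.4, 0.7]
width: 0.0319
finger_force: 0.0
clock: 14.92
position: [0.5272, -0.0231, 0.0073]
orientation: [-0.001, 0.675, 0.738, -0.001]
contact_force: [-0.0, -0.3, -0.0]
width: 0.0168
finger_force: 25.8
```

The grip is clean now. Next I'll refine the roller centreline from the dark roller strips in both pictures.

Converted, -0.11 m is -5.5, -0.07 m is -3.5.

```bash
python3 drive.py '[[0,0,-1.5,0,0,0],[0,0,-3.5,0,0,0],[0,0,-5.5,0,0,0],[0,0,-5.5,0,0,0]]'
python3 - <<'E'
from h import *
def mid(img,box):
    x,y,w,h=box;g=img[y:y+h,x:x+w].max(2);m=(g<45).astype(np.uint8);v,u=np.nonzero(m);return m,np.c_[u+x,v+y]
t=cv2.imread("pics/top0.png");m,p=mid(t,(336,215,44,20))
# per column: centroid of darkness weights
g=255-t[215:236,337:380].max(2).astype(float);g=np.clip(g-190,0,None);r=np.arange(215,236)
c=(g*r[:,None]).sum(0)/g.sum(0);k=np.polyfit(np.arange(337,380),c,1);print("top line",k)
for u in(340,358,378): print(ray("top",(u,np.polyval(k,u)),.042).round(4))
s=cv2.imread("pics/side1.png");print(s[150:225:2,320:345].max(2).min())
m,p=mid(s,(312,176,36,34))
n,l,st,ce=cv2.connectedComponentsWithStats(m)
for i in range(1,n):
    if st[i,4]>30:
        v,u=np.nonzero(l==i);vx=cv2.fitLine(np.c_[u+312,v+176].astype(np.float32),2,0,.01,.01).ravel();print("side comp",st[i],vx.round(3))
        for row in(185,195): 
            uu=vx[2]+vx[0]/vx[1]*(row-vx[3]);print(ray("side",(uu,row-2.7),.042).round(4))
E
```

```text
clock: 15.42
position: [0.5303, -0.0233, 0.1206]
orientation: [0.002, 0.675, 0.738, 0.001]
contact_force: [-0.3, 0.4, -0.1]
width: 0.017
finger_force: 25.8
top line [-3.88291764e-02  2.39218641e+02]
[ 0.4943 -0.1796  0.042 ]
[ 0.4948 -0.2246  0.042 ]
[ 0.4953 -0.2747  0.042 ]
0
side comp [ 10   2  16  23 112] [  0.491  -0.871 329.205 189.286]
[ 0.5029 -0.2512  0.042 ]
[ 0.5017 -0.2033  0.042 ]
side comp [ 17   3  16  24 113] [  0.469  -0.883 336.681 190.566]
[ 0.4853 -0.2588  0.042 ]
[ 0.484  -0.2109  0.042 ]
```

Both views agree on a roller midline at x ≈ 0.494 at the bed centre, with yaw ≈ 0.02. Carry the vial there.

```bash
python3 -c "
from h import *
print(tool([.4942,-.2225,.115]).round(4))"
```

```text
[-0.1951 -0.0537  0.0058]
```

```bash
python3 drive.py '[[-2,-0.55,0,0,0,0.15],[-4.25,-1.15,0,0,0,0.3],[-6.5,-1.75,0,0,0,0.5],[-8.5,-2.3,0,0,0,0.7],[-9.75,-2.675,0.1,0,0,0.7],[-9.75,-2.675,0.1,0,0,0.7],[-9.75,-2.675,0.1,0,0,0.7]]'
python3 -c "
from h import *
s=status.get_state();M=R.from_quat(np.array(s['orientation'])[[1,2,3,0]]).as_matrix();print(s['position'],tool([.4942,-.2225,.055]).round(4),np.arctan2(M[1,0],M[0,0]),M[2].round(3))"
```

```text
clock: 16.3
position: [0.491, -0.2212, 0.1148]
orientation: [-0.002, 0.7, 0.714, -0.002]
contact_force: [-0.5, 0.9, -0.4]
width: 0.0173
finger_force: 25.8
[ 0.49095898 -0.22121877  0.11478714] [-0.0014  0.0035  0.0598] 1.589442929850596 [ 0.001 -0.005 -1.   ]
```

```bash
python3 drive.py '[[0,0,1,0,0,0],[0,0,2,0,0,0],[0,0,2.75,0,0,0],[0,0,2.75,0,0,0],[0,0,2.75,0,0,0],[0,0,2.75,0,0,0]]'
python3 -c "
from h import *
print(tool([.4942,-.2225,.049]).round(4))"
```

```text
clock: 17.05
position: [0.4921, -0.2223, 0.0614]
orientation: [-0.0, 0.7, 0.714, -0.001]
contact_force: [0.1, -0.2, -0.4]
width: 0.0171
finger_force: 25.8
[-0.0002  0.0021  0.0124]
```

Converted, 0.0015 m is 0.075, 0.013 m is 0.65.

```bash
python3 drive.py '[[0,0.05,0.3,0,0,0],[0,0.075,0.55,0,0,0],[0,0.075,0.65,0,0,0],[0,0.075,0.65,0,0,0],[0,0.075,0.65,0,0,0]]'; for i in 1; do :; done
python3 drive.py '[[0,0,0.05,0,0,0],[0,0,0.05,0,0,0],[0,0,0.05,0,0,0]]'|sed -n 2,4p
python3 drive.py '[[0,0,0.05,0,0,0],[0,0,0.05,0,0,0],[0,0,0.05,0,0,0]]'|sed -n 2,4p
```

```text
clock: 17.68
position: [0.4929, -0.2221, 0.0476]
orientation: [-0.001, 0.7, 0.714, -0.002]
contact_force: [-0.4, -0.3, 0.3]
width: 0.0165
finger_force: 25.8
position: [0.4929, -0.2221, 0.0467]
orientation: [-0.001, 0.7, 0.714, -0.002]
contact_force: [-0.3, 0.6, 0.4]
position: [0.4929, -0.222, 0.0456]
orientation: [-0.001, 0.7, 0.714, -0.002]
contact_force: [0.3, -0.3, -0.5]
```

```bash
python3 drive.py '[[0,0,0.05,0,0,0],[0,0,0.05,0,0,0],[0,0,0.05,0,0,0]]'|sed -n 2,4p
python3 drive.py '[[0,0,0.05,0,0,0],[0,0,0.05,0,0,0],[0,0,0.05,0,0,0]]'|sed -n 2,4p
```

```text
position: [0.4928, -0.222, 0.0446]
orientation: [-0.001, 0.7, 0.714, -0.002]
contact_force: [-0.0, -0.4, -0.4]
position: [0.4928, -0.2221, 0.0443]
orientation: [-0.001, 0.7, 0.714, -0.002]
contact_force: [-1.2, 0.8, 6.2]
```

Contact comes at the expected height with little side force. Release and rise.

Converted, -0.0005 m is -0.025.

```bash
python3 drive.py '[[0,0,-0.025,0,0,0],[0,0,-0.025,0,0,0],[0,0,-0.025,0,0,0],[0,0,-0.025,0,0,0]]' 0.034
python3 drive.py '[[0,0,-0.5,0,0,0],[0,0,-2,0,0,0],[0,0,-4.5,0,0,0],[0,0,-7,0,0,0],[0,0,-8.5,0,0,0]]'
python3 drive.py '[[-3,-1,0,0,0,0],[-6,-3,0,0,0,0],[-8,-5,0,0,0,0],[-10,-7,0,0,0,0],[-10,-7,0,0,0,0],[-10,-7,0,0,0,0]]'
python3 - <<'E'
from h import *
i=camrig.snapshot("side");j=camrig.snapshot("top")
f=lambda i,x,y:cv2.convertScaleAbs(cv2.resize(i[y:y+75,x:x+100],None,fx=4,fy=4,interpolation=cv2.INTER_CUBIC),alpha=1.6,beta=15)
cv2.imwrite("pics/z8.png",np.vstack([np.hstack([f(i,296,145),f(j,320,190)]),np.hstack([f(i,190,255),f(j,150,170)])]))
E
```

```text
clock: 19.68
position: [0.4928, -0.2221, 0.044]
orientation: [-0.001, 0.7, 0.714, -0.002]
contact_force: [-0.3, 0.9, -0.4]
width: 0.0342
finger_force: 0.0
clock: 20.3
position: [0.4944, -0.2224, 0.2178]
orientation: [0.001, 0.7, 0.714, -0.001]
contact_force: [-0.1, 0.2, 0.4]
width: 0.034
finger_force: 0.0
clock: 21.05
position: [0.3572, -0.4243, 0.2151]
orientation: [-0.001, 0.701, 0.713, -0.001]
contact_force: [0.5, -0.2, -0.2]
width: 0.0339
finger_force: 0.0
```

View pics/z8.png

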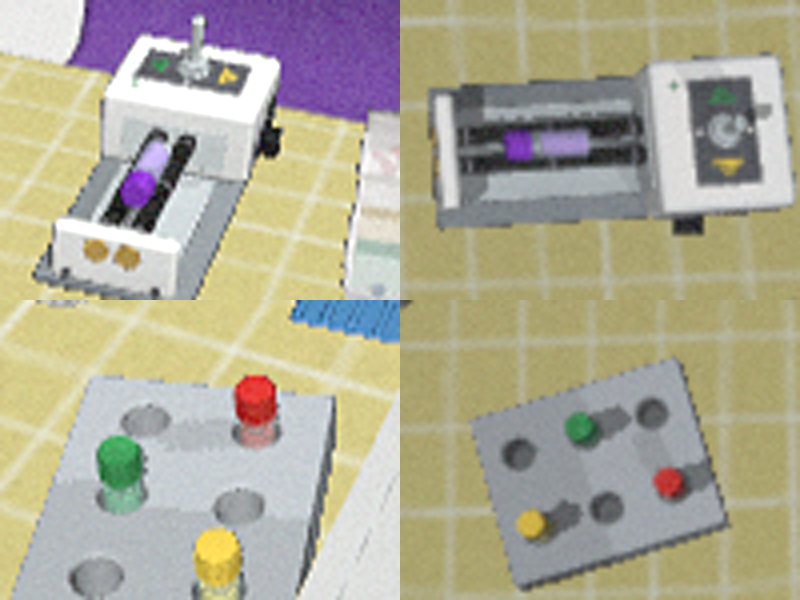

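The vial lies in the groove between the rollers, from about (505,145) to (588,143) in the top crop. The toggle is upright, and the red, green and yellow vials are still in their pockets.

```bash
python3 -c "
from cell import robot, camrig, status
print(robot.close_job())"
```

```text
the job is handed in; nothing more can be done
None
```

I handed in the job at about 21 s. The final pictures show the toggle at off, the purple vial lying in the roller groove and the other three vials still in their pockets. The hand-in printed no verdict.

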